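Feel the plate gap with a taper gauge

ROBOT

A 6-joint arm with a two-finger parallel gripper is mounted at the origin on a cart in front of the work surface, level with it; the furniture and walls round the work are solid. World frame = base frame: x ahead of the robot, y to its left, z up, the work surface at z = 0. Lengths are in m, angles in rad, forces in N, time in s.
With the tool pointing down it reaches from about 0.375 to 0.975 m from the base axis. Payload 3.8 kg.
Tool frame: the origin (TCP) lies midway between the tips of the shut fingers; the grasp point (between the pads) lies 19 mm behind it; z points along the fingers, y is the line along which they close (so a half turn about z gives the same grasp; the last joint's range is limited). The gripper opens to 88 mm and grips with 3 to 60 N. Pads are 18 mm wide; open, the fingers measure 123 mm over their backs; the gripper's body (75 mm by 187 mm) begins 45 mm behind the grasp point.
Start: joints at [1.093, 0.264, 1.604, -0, 1.274, -0.037], TCP at [0.288, 0.61, 0.239] pointing down, gripper open.
Joint ranges: [-2.63, 2.63], [-0.94, 2.18], [0.31, 2.57], [-1.31, 4.45], [0, 2.66], [-2.55, 2.55]. Speed limits (rad/s): [2.57, 2.57, 3.14, 3.14, 3.14, 3.14].

INTERFACE

Orientations are given as a unit quaternion [x, y, z, w].
In Python, from cell import readout, read_camera, calibration, workorder gives the robot as it stands.
- The arm moves only by the tool play_rows, never from a script. Its argument "increments" is a list of rows, each an object with "travel": the shift along the tool's x, y, z normalised to -1 to 1, where 1 is 25 cm, a list of three; "yaw": the turn about the tool's z normalised to -1 to 1, where 1 is 180 degrees. In form: [{"travel": [x, y, z], "yaw": yaw}, ...]. A call has exactly 8 rows; each row shifts and turns the commanded pose from where the row before left it, along the tool's axes as they then stand; what a row does not reach is not made up. A row lasts 1/12 s, in which the tool goes at most 41.7 mm and 7.16 degrees, less where a joint would pass 70% of its speed; a pose out of reach is approached as far as the arm can. A call with a number of a shift or a turn outside -1 to 1 is refused whole. A call with a gripper value outside its range is refused whole. "gripper" is the closure, from -1 (fully open) to 1 (shut), so that 0 is half open, set as the call begins (left out, the last holds). The fingers move at their own pace and stop on an object; "grip_force" is the grip in N (left out, the last holds). Time passes only in rows, so rows that do not move let the fingers close, or fill a call up. It gives the time, the measured TCP pose, the force, the opening and the grip force at its end, in the units of the state.
- readout.observe(): the state, without advancing time (a new reading comes with each control period).
- read_camera(name): name is "scene" or "side" or "wrist"; returns the picture (420x560x3 uint8, red, green, blue); there is no depth.
- calibration(name): a dict with "vfov" (degrees; the focal length in pixels is half the picture's height over the tangent of half this angle, whatever the lens; pixels are square), "cx", "cy" (the principal point, pixels), "camera_from_world" (4x4, takes a point from world to camera coordinates); the wrist camera has in their place "mount" (4x4, takes a point from camera to tool coordinates, whose origin is the TCP and whose axes are the flange's). Camera axes: x right, y down, z forward; pixel columns grow to the right and rows downward; lengths in m; the calibration is good to about 2 mm. A picture is of the moment at which its call begins: read the wrist's pose just before it. calibration takes no time and is no camera call.
- workorder.finish_job(): hands the job in; it is judged then, once.
The state is a dict: "time_s": time; "joint_positions": joint angles; "qd": joint speeds; "tau": joint torques, N m; "position": TCP position; "orientation": TCP orientation; "contact_force": force on the tool from outside, world axes, zero at the start; "wrist_torque": the same for the moment, N m; "width": finger opening in m; "finger_force": force on a finger pad.
Only numpy, scipy, OpenCV 4.12 (cv2) and the standard library are available. Lean on these libraries where they do the work, as an engineer would, in place of code of your own. Each camera call takes 0.05 s, during which the arm holds its last target. There are 200 camera calls.

TASK

Lift the steel taper gauge out of its grey stand by its yellow handle and lower its blade, upright, into the gap between the two upright steel plates of the blue fixture, its flat face against the fixed plate, until it drags snugly on both plates, without pushing the sliding plate away from its setting. Finish still holding the gauge in the gap at that snug depth, and leave the weight, the tape roll, the mug and the small brown bottle alone.

Things in the scene. Friction and masses are not known exactly. Their poses are not given: they have to be found in the camera images.
- gauge_grip (a point): Centre of the gauge's yellow handle, where to grasp it (from above, across its thickness). Handle 44 wide (x) x 16 thick (y) x 50 high (z). Point is 27 mm above the handle's underside, 107 mm above the blade's tip. z is up when upright. Gauge about 120 g; at the start it hangs upright in the stand's pocket, the handle's shoulders on the stand's top.
- gauge_tip (a point): Lower end of the gauge's steel blade, midway in its 3 mm thickness. Blade 20 wide (x), 80 long (z, up to the handle). One face (-y side) is flat, parallel to z, 1.5 mm from this point; the other (+y) slopes, so the thickness grows evenly from 3 mm at the tip to 12 mm at the handle. Axes as gauge_grip, which lies at (0, 4.5, 107) mm from here.
- gauge_flat (a point): Middle of the blade's flat face, 40 mm above the tip (at (0, -1.5, 40) mm from gauge_tip); the face looks to -y. Axes as gauge_grip. A stiffly held blade does not centre itself: lean this face lightly on the fixed plate, or it may touch only the sliding one.
- gauge: The loose taper gauge as a whole (blade and handle); origin at the blade's tip, axes as gauge_grip.
- gauge_stand: Fixed grey plastic block, 72 x 60 mm and 90 mm high on a 90 x 80 mm foot, with an open pocket on top (26 x 20 mm, 82 mm deep) in which the blade hangs. Origin at the centre of its underside. The blade must be lifted 80 mm straight up to come clear.
- fixture: Gap fixture, bolted down: blue base 100 (x) x 160 (y) x 12 mm, origin under its centre, z up. Two upright steel plates, 60 wide (x, centred on x = 0), face each other along y; the gap runs from y = 0 to y = joint plate_slide. Faces are flat up to z = 100 mm, then flare outward in lips up to z = 111 mm. The gap is free down to z = 12 mm, save for guide rods at x = +-24 mm.
- fixed_plate (a point): The fixture's fixed steel plate, on the -y side; the point is on its inner flat face (fixture plane y = 0), mid-width, at the face's top edge, z = 100 mm. Axes as the fixture's.
- sliding_plate (a point): The fixture's movable steel plate, on the +y side, on a black carriage with a red clamp knob. The point is on its inner flat face, mid-width, at the face's top edge, z = 100 mm. Axes as the fixture's.
- plate_slide (a joint): Position of the sliding plate along the fixture's y: equals the gap between the two plates in m (between 0.0065 and 0.010 at the start; it differs each time, so the depth at which the gauge fits differs too). The slide is stiff: it stays where it is and yields only to about 10 N.
- check_weight: Loose brass check weight, 30 mm across, 40 high; origin under its centre. To be left alone.
- tape_roll: Loose roll of beige tape lying flat, 94 mm across, 25 high; origin under its centre. To be left alone.
- mug: Loose white mug with grey dots, 82 mm across, 91 high; origin under its centre. To be left alone.
- dropper_bottle: Loose small brown dropper bottle with black top, 34 mm across, 102 high; origin under its centre. To be left alone.
Not all that is in view belongs to the job. Leave any green or purple look-alike of the gauge alone.

How it is judged:
On the way, in this order (a step that is already met when the one before it is completed fails the run):
1. the gauge is held upright, its blade lifted clear of the stand (height (world z) of gauge_tip above 0.092 m and angle between gauge's own z axis and vertical below 0.2 rad and contact force between the fingers and gauge above 1 N), for 0.1 s.
2. the blade's tip is down in the gap between the plates (z of gauge_tip in the frame of fixture below 0.095 m and x of gauge_tip in the frame of fixture between -0.025 and 0.025 m and y of gauge_tip in the frame of fixed_plate above 0 m and y of gauge_tip in the frame of sliding_plate below 0 m), for 0.1 s.
At the end, for the whole second after the job is handed in: Gauge gripped, still, upright within 0.1 rad, tip 15 mm or more below the top of the plates' flat faces, clear of the base, within 22 mm of mid-width; blade presses each plate with 0.5 to 25 N, flat face within 2 mm of the fixed one; sliding plate within 2 mm of its start (z of gauge_tip in the frame of fixture between 0.0145 and 0.085 m and x of gauge_tip in the frame of fixture between -0.022 and 0.022 m and y of gauge_tip in the frame of fixed_plate above 0 m and y of gauge_tip in the frame of sliding_plate below 0 m and contact force between gauge and fixture_c0 between 0.5 and 25 N and contact force between gauge and plate_slide between 0.5 and 25 N and y of gauge_flat in the frame of fixed_plate below 0.002 m and distance of sliding_plate from where it was at the start of the episode below 0.002 m and angle between gauge's own z axis and vertical below 0.1 rad and contact force between the fingers and gauge above 2 N and linear speed of gauge below 0.01 m/s); the arm keeps its last pose, push and grip.
It fails at once if the check weight is pushed away (more than 20 mm) (distance of check_weight from where it was at the start of the episode above 0.02 m).
It fails at once if the tape roll is pushed away (more than 20 mm) (distance of tape_roll from where it was at the start of the episode above 0.02 m).
It fails at once if the mug is pushed away (more than 20 mm) (distance of mug from where it was at the start of the episode above 0.02 m).
It fails at once if the dropper bottle is pushed away (more than 20 mm) (distance of dropper_bottle from where it was at the start of the episode above 0.02 m).
It also fails if it takes over 48 s, if anything falls off the work surface, if the arm or the gripper's body presses on something with over 40 N, if the wrist force passes 120 N, or if a joint passes its speed limit or range.

## Working session

There is one attempt and no reset: what is moved stays moved. The work goes in short steps, Python scripts to look and compute and a tool call to move; the robot and the scene stay as the last step left them, time stands still between calls to the robot, and variables do not carry over. Pictures are saved under pics/ and viewed, at most 10 in all, crops included, and the job is handed in when it is done.

Besides the shell and the picture viewer there is one more tool, called after "Emit:" by a JSON object that holds its "name" and its "arguments". play_rows: Moves the arm, as the interface text tells. Scaled input: -1 to 1 covers 25 cm each way for a shift and 180 degrees each way for a turn. Its arguments: {"type":"object","properties":{"increments":{"type":"array"},"gripper":{"type":"number"},"grip_force":{"type":"number"}},"required":["increments"]}

```bash
mkdir -p pics; python3 - <<'E'
from cell import readout, read_camera, calibration
import cv2,numpy as np
print(readout.observe())
for n in("scene","side"):
    im=read_camera(n); cv2.imwrite(f"pics/{n}0.png",im[:,:,::-1]); c=calibration(n); print(n,c)
print(calibration("wrist"))
E
```

```text
{'time_s': 0.0, 'joint_positions': array([ 1.09308650e+00,  2.64742229e-01,  1.60535867e+00, -1.40895255e-05,
        1.27371054e+00, -3.68989123e-02]), 'qd': array([-0.00151897, -0.00089641,  0.00184128, -0.0023618 ,  0.0012759 ,
        0.00170166]), 'tau': array([-2.32922284e-03, -5.02123117e+01, -3.56867015e+01,  7.26818992e-02,
        2.97584455e-02, -1.34779011e-04]), 'position': array([0.28768273, 0.60984053, 0.23740365]), 'orientation': array([ 2.18623138e-01,  9.75808738e-01, -1.07458434e-03, -2.75800032e-04]), 'contact_force': array([-0.2548389 ,  0.42849322,  0.15415132]), 'wrist_torque': array([ 0.06195719, -0.00832189, -0.01263889]), 'finger_force': 0.0, 'width': 0.08755112719098511}
scene {'vfov': 46.40418026480085, 'cx': 286.55610790385555, 'cy': 210.13641093745335, 'camera_from_world': array([[ 0.71921413, -0.69477809,  0.003799  , -0.42248458],
       [-0.42450461, -0.44375031, -0.78922842,  0.35083839],
       [ 0.55002442,  0.56601154, -0.614088  ,  1.28302636],
       [ 0.        ,  0.        ,  0.        ,  1.        ]])}
side {'vfov': 52.30726945221048, 'cx': 277.18758515434286, 'cy': 209.97201764862544, 'camera_from_world': array([[ 0.94122725, -0.3374373 ,  0.01507725, -0.59935947],
       [-0.18132749, -0.54243608, -0.82029473,  0.20839854],
       [ 0.28497649,  0.76934983, -0.57174228,  1.0594807 ],
       [ 0.        ,  0.        ,  0.        ,  1.        ]])}
{'vfov': 58.748509926403386, 'cx': 276.271741940517, 'cy': 212.94701696922962, 'mount': array([[ 2.15494030e-04, -9.47144248e-01, -3.20807927e-01,
         8.44740516e-02],
       [ 9.99999776e-01,  4.07511950e-04, -5.31404004e-04,
        -6.84259136e-04],
       [ 6.34049310e-04, -3.20807741e-01,  9.47144124e-01,
        -1.45149319e-01],
       [ 0.00000000e+00,  0.00000000e+00,  0.00000000e+00,
         1.00000000e+00]])}
```

View pics/scene0.png

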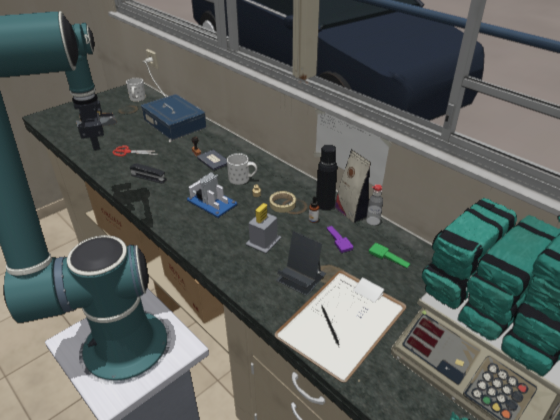

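View pics/side0.png

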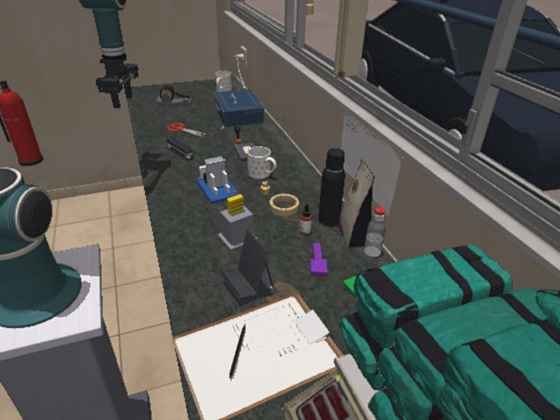

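The scene view has the yellow handle at about (262,213) and the blue fixture at about (212,198). In the side view they are at (236,204) and (217,187). I'll triangulate these roughly and make one enlarged composite.

```bash
cat > h.py <<'E'
from cell import readout, read_camera, calibration
import cv2,numpy as np
from scipy.spatial.transform import Rotation as R
def K(c): f=210/np.tan(np.radians(c["vfov"]/2)); return np.array([[f,0,c["cx"]],[0,f,c["cy"]],[0,0,1]])
def P(n,st=None):
    c=calibration(n)
    if n!="wrist": return K(c)@c["camera_from_world"][:3]
    T=np.eye(4);T[:3,:3]=R.from_quat(st["orientation"]).as_matrix();T[:3,3]=st["position"]
    return K(c)@np.linalg.inv(T@c["mount"])[:3]
def tri(*obs):  # (P,uv)
    A=[]
    for p,(u,v) in obs: A+= [u*p[2]-p[0], v*p[2]-p[1]]
    x=np.linalg.svd(np.array(A))[2][-1]; return x[:3]/x[3]
def proj(p,X):
    X=np.atleast_2d(X); q=np.c_[X,np.ones(len(X))]@p.T; return q[:,:2]/q[:,2:]
def atz(p,uv,z):
    u,v=uv; A=np.array([u*p[2]-p[0], v*p[2]-p[1]]); return np.r_[np.linalg.solve(A[:,:2],-A[:,3]-A[:,2]*z),z]
E
python3 - <<'E'
from h import *
a,b=P("scene"),P("side")
print("handle",tri((a,(262,213)),(b,(236,204))))
print("fix",tri((a,(212,198)),(b,(217,187))))
s=cv2.imread("pics/scene0.png")[145:265,175:335]; t=cv2.imread("pics/side0.png")[145:265,170:330]
cv2.imwrite("pics/c0.png",np.vstack([cv2.resize(x,None,fx=5,fy=5,interpolation=cv2.INTER_CUBIC)[:, :] for x in (s,)]))
cv2.imwrite("pics/c1.png",cv2.resize(t,None,fx=5,fy=5,interpolation=cv2.INTER_CUBIC))
for nm,x,y in (("s",175,145),):pass
E
```

```text
handle [0.53250041 0.05444265 0.11812276]
fix [0.5400941  0.33718222 0.01428038]
```

View pics/c0.png

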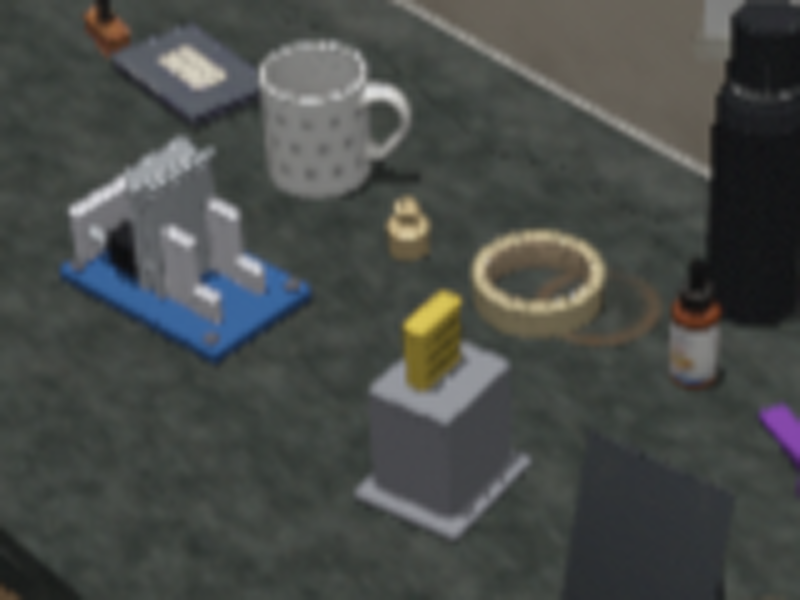

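View pics/c1.png

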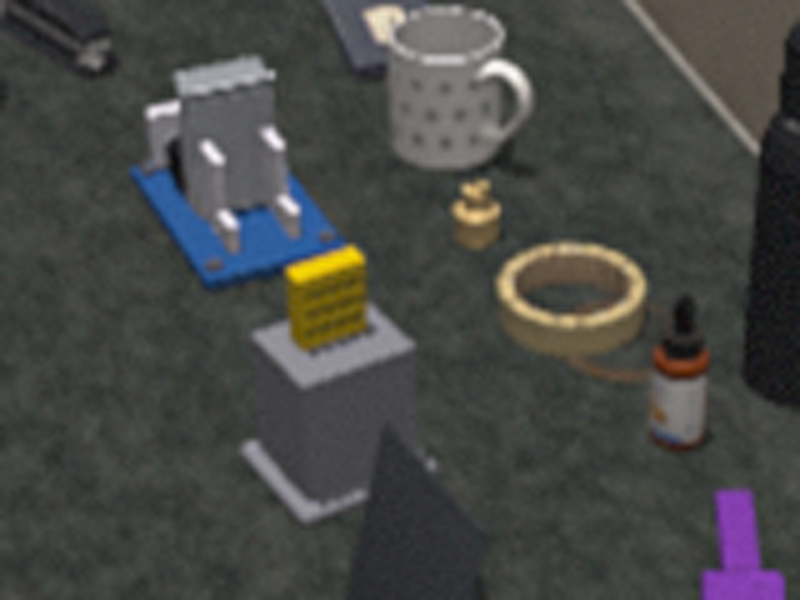

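The enlarged scene crop shows the fixed plate on the near side with two white buttresses, and the sliding plate with the black carriage behind it. The base corners in the crop are at (65,268), (215,358) and (310,292), with the gauge handle top near (432,312). In the side crop those corners are at (135,170), (210,285) and (345,245), with the handle top at (327,266).

```bash
python3 - <<'E'
from h import *
a,b=P("scene"),P("side")
S=lambda u,v:(175+u/5,145+v/5)
T=lambda u,v:(170+u/5,145+v/5)
pts=dict(fL=((65,266),(135,168)),fB=((215,355),(210,283)),fR=((310,290),(345,243)),
 htop=((432,312),(327,265)), hn=((415,332),(290,276)),hf=((452,296),(363,257)),
 stop_near=((445,424),(304,386)),stop_R=((510,357),(414,345)),stop_L=((370,388),(253,337)),
 plateTL=((128,180),(178,76)),plateTR=((188,140),(270,62)))
for k,(s,t) in pts.items(): 
    z={'f':.012,'h':.143 if 0 else .143,'s':.09,'p':.111}[k[0]]
    print(k,tri((a,S(*s)),(b,T(*t))).round(4),atz(a,S(*s),z).round(4),atz(b,T(*t),z).round(4))
E
```

```text
fL [0.4821 0.4029 0.0141] [0.4829 0.4045 0.012 ] [0.4832 0.4079 0.012 ]
fB [0.5015 0.2529 0.0079] [0.4978 0.2475 0.012 ] [0.5011 0.2486 0.012 ]
fR [0.5947 0.2625 0.0121] [0.5925 0.2599 0.012 ] [0.5969 0.2673 0.012 ]
htop [0.5325 0.0564 0.1381] [0.5275 0.0507 0.143 ] [0.5314 0.0506 0.143 ]
hn [0.5088 0.0453 0.1421] [0.5067 0.0429 0.143 ] [0.5095 0.0464 0.143 ]
hf [0.5548 0.0627 0.1352] [0.5474 0.0543 0.143 ] [0.5522 0.0521 0.143 ]
stop_near [0.5065 0.0173 0.0873] [0.5027 0.0129 0.09  ] [0.5071 0.0171 0.09  ]
stop_R [0.5739 0.0302 0.0936] [0.577  0.0336 0.09  ] [0.5752 0.035  0.09  ]
stop_L [0.4918 0.0713 0.0901] [0.4921 0.0716 0.09  ] [0.4917 0.0711 0.09  ]
plateTL [0.5069 0.3434 0.1098] [0.5027 0.3378 0.111 ] [0.5093 0.3484 0.111 ]
plateTR [0.5743 0.3659 0.0996] [0.5627 0.3491 0.111 ] [0.5715 0.3487 0.111 ]
```

Emit:
{"name": "play_rows", "arguments": {"increments": [{"travel": [-0.114, -0.1, 0], "yaw": 0}, {"travel": [-0.114, -0.1, 0], "yaw": 0}, {"travel": [-0.114, -0.1, 0], "yaw": 0}, {"travel": [-0.114, -0.1, 0], "yaw": 0}, {"travel": [-0.114, -0.1, 0], "yaw": 0}, {"travel": [-0.114, -0.1, 0], "yaw": 0}, {"travel": [-0.114, -0.1, 0], "yaw": 0}, {"travel": [-0.114, -0.1, 0], "yaw": 0}], "gripper": -1}}

```text
time_s: 0.77
position: [0.4089, 0.3304, 0.2382]
orientation: [0.218, 0.976, -0.0, -0.0]
contact_force: [0.4, -0.3, 0.4]
width: 0.0883
finger_force: 0.0
```

Emit:
{"name": "play_rows", "arguments": {"increments": [{"travel": [-0.114, -0.1, 0], "yaw": 0}, {"travel": [-0.114, -0.1, 0], "yaw": 0}, {"travel": [-0.114, -0.1, 0], "yaw": 0}, {"travel": [-0.114, -0.1, 0], "yaw": 0}, {"travel": [-0.114, -0.1, 0], "yaw": 0}, {"travel": [-0.114, -0.1, 0], "yaw": 0}, {"travel": [-0.114, -0.1, 0], "yaw": 0}, {"travel": [-0.114, -0.1, 0], "yaw": 0}]}}

```text
time_s: 1.43
position: [0.5298, 0.0523, 0.2384]
orientation: [0.219, 0.976, -0.0, -0.0]
contact_force: [1.0, 0.0, 0.9]
width: 0.0881
finger_force: 0.0
```

Emit:
{"name": "play_rows", "arguments": {"increments": [{"travel": [0, 0, 0], "yaw": -0.035}, {"travel": [0, 0, 0], "yaw": -0.035}, {"travel": [0, 0, 0], "yaw": -0.035}, {"travel": [0, 0, 0], "yaw": -0.035}, {"travel": [0, 0, 0], "yaw": -0.035}, {"travel": [0, 0, 0], "yaw": -0.035}, {"travel": [0, 0, 0], "yaw": 0}, {"travel": [0, 0, 0], "yaw": 0}]}}

```text
time_s: 2.1
position: [0.5294, 0.0541, 0.2383]
orientation: [-0.108, 0.994, 0.0, -0.0]
contact_force: [-0.2, -0.3, 0.3]
width: 0.088
finger_force: 0.0
```

```bash
python3 - <<'E'
from h import *
st=readout.observe(); im=read_camera("wrist"); cv2.imwrite("pics/w1.png",im[:,:,::-1]); print(st)
import pickle; pickle.dump(st,open("w1.pkl","wb"))
E
```

```text
{'time_s': 2.1, 'joint_positions': array([ 5.50442770e-02, -6.22150988e-03,  1.90775312e+00,  1.80163716e-05,
        1.24079509e+00, -1.73160273e+00]), 'qd': array([ 0.00034476, -0.00194939, -0.00192606, -0.00105486, -0.00129914,
        0.01081838]), 'tau': array([-3.71147285e-02, -3.49385226e+01, -3.52868772e+01, -3.35026800e-02,
        7.51722604e-02, -2.07696226e-01]), 'position': array([0.52944892, 0.05411618, 0.23832509]), 'orientation': array([-1.07713031e-01,  9.94181959e-01,  2.79088094e-05, -3.66062384e-04]), 'contact_force': array([-0.23918929, -0.30963589,  0.26577345]), 'wrist_torque': array([0.01900158, 0.03122929, 0.02715736]), 'finger_force': 0.0, 'width': 0.08798278982412304}
```

View pics/w1.png

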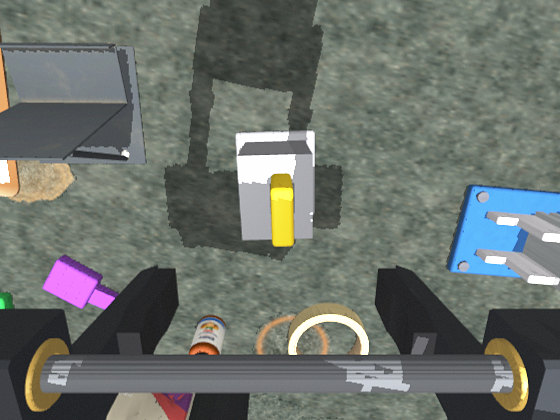

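The wrist view shows the yellow handle at about (283,218), nearly aligned with image vertical. The stand top spans columns 240–313, centred at 276.5. The handle sits to the +y side of the stand centre, which suggests gauge +y is tool +y.

```bash
python3 - <<'E'
from h import *
import pickle; st=pickle.load(open("w1.pkl","rb")); p=P("wrist",st)
im=cv2.imread("pics/w1.png"); hsv=cv2.cvtColor(im,cv2.COLOR_BGR2HSV)
m=cv2.inRange(hsv,(20,120,60),(35,255,255)); m[:150]=0;m[260:]=0;m[:,:255]=0;m[:,310:]=0
for v in range(170,252,4):
    r=np.where(m[v])[0]
    if len(r): print(v,r.min(),r.max(),im[v,283])
for uv in ((274,195),(294,195),(274,245),(294,245),(284,245)): print(atz(p,uv,.140).round(4))
M=R.from_quat(st["orientation"]).as_matrix(); print(M.round(3))
# predicted handle rectangle corners
for yaw in(12.35,):
  pass
E
```

```text
174 274 288 [ 23 146 173]
178 271 290 [ 35 152 179]
182 271 291 [ 31 157 182]
186 270 292 [ 34 150 178]
190 270 292 [ 75 255 255]
194 270 293 [109 255 255]
198 270 293 [ 89 255 255]
202 271 293 [ 59 233 250]
206 271 293 [ 53 233 249]
210 271 293 [ 56 232 249]
214 271 292 [ 54 232 249]
218 271 293 [ 54 231 249]
222 271 293 [ 53 231 248]
226 272 293 [ 58 232 249]
230 272 293 [ 49 230 248]
234 272 293 [ 51 230 248]
238 272 293 [ 53 229 248]
242 272 293 [ 49 229 247]
246 274 290 [ 57 148 172]
[0.5149 0.0491 0.14  ]
[0.512  0.0624 0.14  ]
[0.5509 0.057  0.14  ]
[0.5478 0.0708 0.14  ]
[0.5494 0.0639 0.14  ]
[[-0.977 -0.214 -0.001]
 [-0.214  0.977 -0.   ]
 [ 0.001  0.    -1.   ]]
```

```bash
python3 - <<'E'
from h import *
import pickle; st=pickle.load(open("w1.pkl","rb")); p=P("wrist",st)
M=R.from_quat(st["orientation"]).as_matrix()
c=atz(p,(282.3,217.5),.140); print(c)
d=np.r_[c[:2],.117]-(st["position"]-M[:,2]*.019); print("tool delta",M.T@d)
a=atz(p,(282,190),.14);b=atz(p,(283,245),.14);v=b-a;print(np.linalg.norm(v),np.degrees(np.arctan2(v[1],v[0])),np.degrees(np.arctan2(-M[1,0],-M[0,0])))
E
```

```text
[0.52945166 0.05817745 0.14      ]
tool delta [-0.00096007  0.00395014  0.14032496]
0.040360799264913705 13.667951173965806 12.367000700646264
```

Emit:
{"name": "play_rows", "arguments": {"increments": [{"travel": [-0.004, 0.016, 0.07], "yaw": -0.007}, {"travel": [0, 0, 0.1], "yaw": 0}, {"travel": [0, 0, 0.1], "yaw": 0}, {"travel": [0, 0, 0.1], "yaw": 0}, {"travel": [0, 0, 0.1], "yaw": 0}, {"travel": [0, 0, 0.06], "yaw": 0}, {"travel": [0, 0, 0.03], "yaw": 0}, {"travel": [0, 0, 0], "yaw": 0}]}}

```text
time_s: 2.82
position: [0.5281, 0.0582, 0.0965]
orientation: [-0.119, 0.993, 0.0, -0.002]
contact_force: [-0.0, 0.2, 0.4]
width: 0.0884
finger_force: 0.0
```

Emit:
{"name": "play_rows", "arguments": {"increments": [{"travel": [0, 0, 0], "yaw": 0}, {"travel": [0, 0, 0], "yaw": 0}, {"travel": [0, 0, 0], "yaw": 0}, {"travel": [0, 0, 0], "yaw": 0}, {"travel": [0, 0, 0], "yaw": 0}, {"travel": [0, 0, 0], "yaw": 0}, {"travel": [0, 0, 0], "yaw": 0}, {"travel": [0, 0, 0], "yaw": 0}], "gripper": 1, "grip_force": 40}}

```text
time_s: 3.48
position: [0.5299, 0.0583, 0.0989]
orientation: [-0.12, 0.993, -0.0, 0.0]
contact_force: [-0.4, -0.3, 0.0]
width: 0.0373
finger_force: 0.0
```

Emit:
{"name": "play_rows", "arguments": {"increments": [{"travel": [0, 0, 0], "yaw": 0}, {"travel": [0, 0, 0], "yaw": 0}, {"travel": [0, 0, 0], "yaw": 0}, {"travel": [0, 0, 0], "yaw": 0}, {"travel": [0, 0, 0], "yaw": 0}, {"travel": [0, 0, 0], "yaw": 0}, {"travel": [0, 0, 0], "yaw": 0}, {"travel": [0, 0, 0], "yaw": 0}]}}

```text
time_s: 4.15
position: [0.5298, 0.0583, 0.0986]
orientation: [-0.12, 0.993, 0.0, -0.0]
contact_force: [-0.3, 0.8, -0.4]
width: 0.016
finger_force: 40.0
```

Emit:
{"name": "play_rows", "arguments": {"increments": [{"travel": [0, 0, -0.02], "yaw": 0}, {"travel": [0, 0, -0.06], "yaw": 0}, {"travel": [0, 0, -0.1], "yaw": 0}, {"travel": [0, 0, -0.1], "yaw": 0}, {"travel": [0, 0, -0.1], "yaw": 0}, {"travel": [0, 0, -0.1], "yaw": 0}, {"travel": [0, 0, -0.1], "yaw": 0}, {"travel": [0, 0, -0.02], "yaw": 0}]}}

```text
time_s: 4.82
position: [0.5323, 0.0584, 0.254]
orientation: [-0.12, 0.993, -0.0, 0.004]
contact_force: [1.2, -0.4, -0.4]
width: 0.0159
finger_force: 40.0
```

Emit:
{"name": "play_rows", "arguments": {"increments": [{"travel": [0, 0, 0], "yaw": 0}, {"travel": [0, 0, 0], "yaw": 0}, {"travel": [0, 0, 0], "yaw": 0}, {"travel": [0, 0, 0], "yaw": 0}, {"travel": [0, 0, 0], "yaw": 0}, {"travel": [0, 0, 0], "yaw": 0}, {"travel": [0, 0, 0], "yaw": 0}, {"travel": [0, 0, 0], "yaw": 0}]}}

```text
time_s: 5.48
position: [0.5297, 0.0583, 0.2483]
orientation: [-0.12, 0.993, 0.0, -0.0]
contact_force: [0.6, -0.0, -1.7]
width: 0.0155
finger_force: 40.0
```

```bash
python3 - <<'E'
from h import *
import pickle
st=readout.observe(); o=[]
for n in("scene","side"):
    im=read_camera(n)[:,:,::-1]; cv2.imwrite(f"pics/{n}2.png",im)
    M=R.from_quat(st["orientation"]).as_matrix()
    tip=st["position"]-M[:,2]*.019+np.r_[0,0,-.107]
    u,v=proj(P(n),tip)[0]; print(n,u,v,proj(P(n),tip+[0,0,.08])); u,v=int(u),int(v)
    o.append(cv2.resize(im[v-45:v+15,u-30:u+30],None,fx=6.5,fy=9.75//1.5,interpolation=cv2.INTER_CUBIC)[:390,:390]); print(u-30,v-45)
cv2.imwrite("pics/lift.png",np.hstack(o)); print(st["position"],st["width"],st["contact_force"])
E
```

```text
scene 260.13906256602644 201.56149309613656 [[259.35204018 180.08335525]]
230 156
side 233.81941072757428 191.31637736975156 [[232.5063717  165.44833119]]
203 146
[0.52972191 0.05826238 0.24830822] 0.015522509434012365 [ 0.60477805 -0.03069927 -1.68029801]
```

View pics/lift.png

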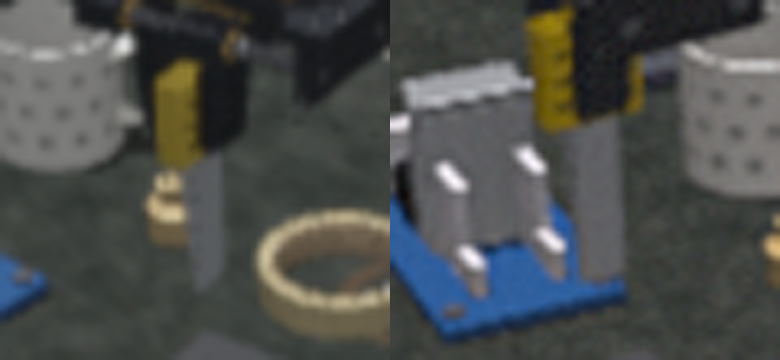

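The blade is clear of the stand. Its right (−y) edge is vertical and its left (+y) edge slopes, so the flat face already looks to −y and no flip is needed. Next I'll go beside the fixture and look.

Emit:
{"name": "play_rows", "arguments": {"increments": [{"travel": [0, 0, 0], "yaw": 0.039}, {"travel": [-0.02, 0.14, 0], "yaw": 0}, {"travel": [-0.02, 0.14, 0], "yaw": 0}, {"travel": [-0.02, 0.14, 0], "yaw": 0}, {"travel": [-0.02, 0.14, 0], "yaw": 0}, {"travel": [-0.02, 0.14, 0], "yaw": 0}, {"travel": [-0.02, 0.14, 0], "yaw": 0}, {"travel": [0, 0, 0], "yaw": 0}]}}

```text
time_s: 6.25
position: [0.5346, 0.2761, 0.2488]
orientation: [-0.061, 0.998, 0.002, 0.0]
contact_force: [0.6, -0.3, -1.5]
width: 0.0158
finger_force: 40.0
```

Emit:
{"name": "play_rows", "arguments": {"increments": [{"travel": [0, 0, 0], "yaw": 0}, {"travel": [0, 0, 0], "yaw": 0}, {"travel": [0, 0, 0], "yaw": 0}, {"travel": [0, 0, 0], "yaw": 0}, {"travel": [0, 0, 0], "yaw": 0}, {"travel": [0, 0, 0], "yaw": 0}, {"travel": [0, 0, 0], "yaw": 0}, {"travel": [0, 0, 0], "yaw": 0}]}}

```text
time_s: 6.92
position: [0.535, 0.2699, 0.2488]
orientation: [-0.059, 0.998, 0.0, 0.0]
contact_force: [0.8, -0.6, -1.8]
width: 0.0154
finger_force: 40.0
```

```bash
python3 - <<'E'
from h import *
import pickle
st=readout.observe(); im=read_camera("wrist")[:,:,::-1]; cv2.imwrite("pics/w3.png",im); pickle.dump(st,open("w3.pkl","wb"))
cv2.imwrite("pics/w3b.png",cv2.resize(im[80:380,200:500],(600,600),interpolation=cv2.INTER_CUBIC)); print(st["position"],st["orientation"])
M=R.from_quat(st["orientation"]).as_matrix()
g=st["position"]-M[:,2]*.019
print(proj(P("wrist",st),g+M@[0,-.0045,.107]))
E
```

```text
[0.53495356 0.26991663 0.2488138 ] [-5.87880519e-02  9.98270482e-01  4.77286751e-05  8.42449762e-05]
[[269.98091758 221.2754495 ]]
```

View pics/w3b.png

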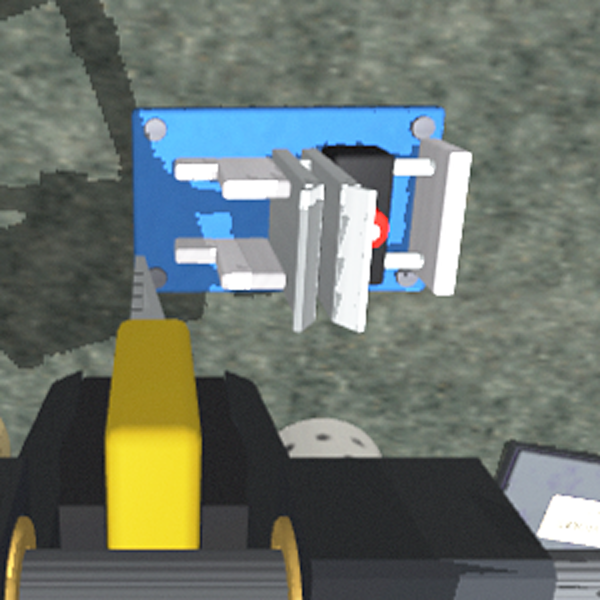

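The blade tip is seen at crop (141,256), as predicted. The base is aligned with the tool to within about 0.4°, with top corners at crop (135,109) and (443,107), and the plates' gap runs around (320–335, 190–330). I'll compute the fixture pose and check it with an overlay.

```bash
cat > fx.py <<'E'
from h import *
import pickle
E
python3 - <<'E'
from fx import *
st=pickle.load(open("w3.pkl","rb")); p=P("wrist",st); M=R.from_quat(st["orientation"]).as_matrix()
C=lambda u,v:(200+u/2,80+v/2)
tl=atz(p,C(135,109),.012);tr=atz(p,C(443,107),.012); print(tl,tr,np.linalg.norm(tr-tl))
y=(tr-tl)/np.linalg.norm(tr-tl); x=np.array([y[1],-y[0],0]); yaw=np.degrees(np.arctan2(x[1],x[0])); print(yaw, np.degrees(np.arctan2(-M[1,0],-M[0,0])))
o=(tl+tr)/2+.05*x; o[2]=0; print("fixture",o)
f=lambda a,b,c:o+a*x+b*y+np.r_[0,0,c]
im=cv2.imread("pics/w3.png"); im=cv2.resize(im[130:250,320:400],None,fx=5,fy=5,interpolation=cv2.INTER_CUBIC)
im=im.copy()
for (b,z,col) in((0,.1,(0,0,255)),(0.0,.012,(0,255,255)),(.008,.1,(0,255,0))):
    q=(proj(p,[f(-.03,b,z),f(.03,b,z)])-[320,130])*5; print(b,z,q)
    cv2.line(im,*[tuple(map(int,k)) for k in q],col,1)
q=(proj(p,[f(-.03,0,.012),f(-.03,0,.1)])-[320,130])*5; cv2.line(im,*[tuple(map(int,k)) for k in q],(255,0,255),1)
cv2.imwrite("pics/ov.png",im)
pickle.dump((o,x,y),open("fix.pkl","wb"))
E
```

```text
[0.49729375 0.25620232 0.012     ] [0.47804762 0.41026308 0.012     ] 0.1552582755220303
7.1208166097573145 6.740500502427797
fixture [0.53728503 0.3394308  0.        ]
0 0.1 [[210.64847404 212.47643945]
 [186.9753158  557.44727913]]
0.0 0.012 [[117.23279721 118.95438534]
 [102.94121397 396.86422246]]
0.008 0.1 [[260.5301421  212.16412826]
 [233.84254794 557.17330259]]
```

View pics/ov.png

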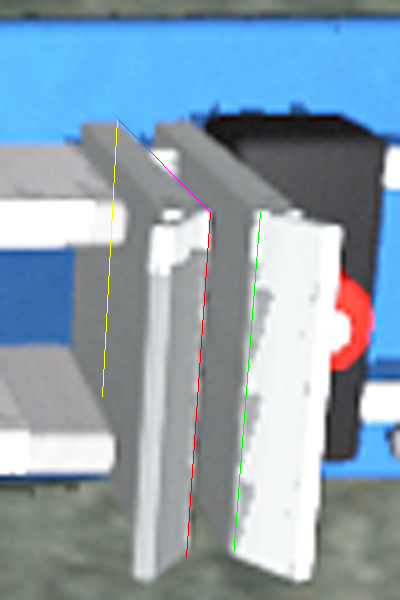

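The overlay's red line (fixed face top edge, z=100) lies on the seen edge of the fixed lip, and the sliding face sits near the 8 mm line, so the gap is about 7.7 mm. Next I'll compute the move.

```bash
cat >> fx.py <<'E'
o,x,y=pickle.load(open("fix.pkl","rb")) if __import__("os").path.exists("fix.pkl") else (0,0,0)
def tipfix(st):
    M=R.from_quat(st["orientation"]).as_matrix(); t=st["position"]+M@[0,-.0045,.088]
    d=t-o; return np.array([d@x,d@y,d[2]]),M
def show(goal=None):
    st=readout.observe(); t,M=tipfix(st); F=st["contact_force"]
    print("t",st["time_s"],"tip fixture mm",(t*1e3).round(2),"F fixture",np.round([F@x,F@y,F[2]],2),"torque",st["wrist_torque"].round(2),"w",st["width"].round(4),"yawtool",np.degrees(np.arctan2(-M[1,0],-M[0,0])).round(2))
    if goal is not None:
        d=np.array(goal)-t; w=d[0]*x+d[1]*y+np.r_[0,0,d[2]]; print("norm delta",(M.T@w/.25).round(4))
E
python3 -c "
from fx import *
show((0,.003,.125))"
```

```text
Traceback (most recent call last):
  File "fx.py", line 9, in show
    print("t",st["time_s"],"tip fixture mm",(t*1e3).round(2),"F fixture",np.round([F@x,F@y,F[2]],2),"torque",st["wrist_torque"].round(2),"w",st["width"].round(4),"yawtool",np.degrees(np.arctan2(-M[1,0],-M[0,0])).round(2))
                                                                                                                                             ^^^^^^^^^^^^^^^^^
AttributeError: 'float' object has no attribute 'round'
```

```bash
sed -i 's/st\["width"\].round(4)/round(st["width"],4)/' fx.py
python3 -c "
from fx import *
show((0,.003,.125))"
```

```text
t 6.9667 tip fixture mm [-11.   -73.09 160.78] F fixture [ 0.37  0.52 -2.36] torque [ 0.03  0.   -0.02] w 0.0155 yawtool 6.75
norm delta [-0.0421  0.3046  0.1431]
```

Emit:
{"name": "play_rows", "arguments": {"increments": [{"travel": [-0.01, 0.076, 0], "yaw": -0.002}, {"travel": [-0.01, 0.076, 0], "yaw": 0}, {"travel": [-0.011, 0.076, 0], "yaw": 0}, {"travel": [-0.011, 0.077, 0], "yaw": 0}, {"travel": [0, 0, 0.04], "yaw": 0}, {"travel": [0, 0, 0.05], "yaw": 0}, {"travel": [0, 0, 0.05], "yaw": 0}, {"travel": [0, 0, 0], "yaw": 0}]}}

```text
time_s: 7.63
position: [0.5337, 0.3451, 0.2088]
orientation: [-0.062, 0.998, -0.002, -0.003]
contact_force: [-0.1, 0.0, -1.8]
width: 0.0156
finger_force: 40.0
```

Emit:
{"name": "play_rows", "arguments": {"increments": [{"travel": [0, 0, 0], "yaw": 0}, {"travel": [0, 0, 0], "yaw": 0}, {"travel": [0, 0, 0], "yaw": 0}, {"travel": [0, 0, 0], "yaw": 0}, {"travel": [0, 0, 0], "yaw": 0}, {"travel": [0, 0, 0], "yaw": 0}, {"travel": [0, 0, 0], "yaw": 0}, {"travel": [0, 0, 0], "yaw": 0}]}}

```text
time_s: 8.3
position: [0.5359, 0.3474, 0.2139]
orientation: [-0.062, 0.998, 0.0, 0.0]
contact_force: [-0.0, -0.0, -2.0]
width: 0.0154
finger_force: 40.0
```

```bash
python3 - <<'E'
from fx import *
st=readout.observe(); im=read_camera("wrist")[:,:,::-1]; sc=read_camera("scene")[:,:,::-1]; sd=read_camera("side")[:,:,::-1]
for n,i in(("w4",im),("s4",sc),("d4",sd)): cv2.imwrite(f"pics/{n}.png",i)
t,M=tipfix(st); q=o+t[0]*x+t[1]*y+np.r_[0,0,t[2]]
L=[im[150:270,225:345]]
for n,i in(("scene",sc),("side",sd)):
    u,v=proj(P(n),q)[0].astype(int); L.append(i[v-20:v+20,u-20:u+20])
cv2.imwrite("pics/c4.png",np.hstack([cv2.resize(i,(266,266) if k else (266,266),interpolation=cv2.INTER_CUBIC) for k,i in enumerate(L)]))
show((0,.003,.1))
E
```

```text
t 8.45 tip fixture mm [ -0.42   3.56 125.71] F fixture [ 0.48  0.05 -0.92] torque [ 0.06  0.03 -0.02] w 0.0154 yawtool 7.15
norm delta [-0.0017 -0.0022  0.1028]
```

View pics/c4.png

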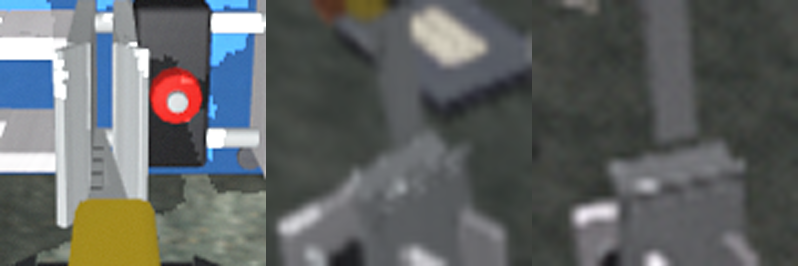

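In the wrist crop, the blade's flat side is at column 92–94. The fixed face edge is at 91 and the sliding edge at about 113, so the tip is over the gap about 1 mm off the fixed face. I'll shift +1 mm and descend.

Emit:
{"name": "play_rows", "arguments": {"increments": [{"travel": [-0.002, 0.003, 0], "yaw": 0}, {"travel": [0, 0, 0.02], "yaw": 0}, {"travel": [0, 0, 0.02], "yaw": 0}, {"travel": [0, 0, 0.02], "yaw": 0}, {"travel": [0, 0, 0.02], "yaw": 0}, {"travel": [0, 0, 0.02], "yaw": 0}, {"travel": [0, 0, 0], "yaw": 0}, {"travel": [0, 0, 0], "yaw": 0}]}}

```text
time_s: 9.12
position: [0.5359, 0.3479, 0.1879]
orientation: [-0.062, 0.998, -0.0, -0.001]
contact_force: [0.6, -0.4, -2.4]
width: 0.0157
finger_force: 40.0
```

```bash
python3 -c "
from fx import *
show((0,.003,.085))"
```

```text
t 9.1167 tip fixture mm [-0.44  4.   99.87] F fixture [ 0.54 -0.48 -2.42] torque [ 0.09 -0.02 -0.04] w 0.0157 yawtool 7.15
norm delta [-0.0018 -0.004   0.0595]
```

Emit:
{"name": "play_rows", "arguments": {"increments": [{"travel": [0, 0, 0.014], "yaw": 0}, {"travel": [0, 0, 0.014], "yaw": 0}, {"travel": [0, 0, 0.014], "yaw": 0}, {"travel": [0, 0, 0.014], "yaw": 0}, {"travel": [0, 0, 0.014], "yaw": 0}, {"travel": [0, 0, 0], "yaw": 0}, {"travel": [0, 0, 0], "yaw": 0}, {"travel": [0, 0, 0], "yaw": 0}]}}

```text
time_s: 9.78
position: [0.5362, 0.3479, 0.1711]
orientation: [-0.062, 0.998, -0.0, -0.0]
contact_force: [-0.1, -0.3, -2.6]
width: 0.0159
finger_force: 40.0
```

```bash
python3 -c "
from fx import *
show()"
```

```text
t 9.7833 tip fixture mm [-6.000e-02  4.030e+00  8.309e+01] F fixture [-0.11 -0.26 -2.61] torque [-0.17  0.05 -0.07] w 0.0159 yawtool 7.15
```

Emit:
{"name": "play_rows", "arguments": {"increments": [{"travel": [0, -0.002, 0], "yaw": 0}, {"travel": [0, -0.002, 0], "yaw": 0}, {"travel": [0, 0, 0], "yaw": 0}, {"travel": [0, 0, 0], "yaw": 0}, {"travel": [0, 0, 0], "yaw": 0}, {"travel": [0, 0, 0], "yaw": 0}, {"travel": [0, 0, 0], "yaw": 0}, {"travel": [0, 0, 0], "yaw": 0}]}}

```text
time_s: 10.45
position: [0.5364, 0.3471, 0.1713]
orientation: [-0.062, 0.998, 0.0, 0.0]
contact_force: [-0.3, 1.0, -1.2]
width: 0.0156
finger_force: 40.0
```

Emit:
{"name": "play_rows", "arguments": {"increments": [{"travel": [0, -0.002, 0], "yaw": 0}, {"travel": [0, 0, 0], "yaw": 0}, {"travel": [0, 0, 0], "yaw": 0}, {"travel": [0, 0, 0], "yaw": 0}, {"travel": [0, 0, 0], "yaw": 0}, {"travel": [0, 0, 0], "yaw": 0}, {"travel": [0, 0, 0], "yaw": 0}, {"travel": [0, 0, 0], "yaw": 0}]}}

```text
time_s: 11.12
position: [0.5365, 0.3466, 0.1712]
orientation: [-0.062, 0.998, -0.0, -0.0]
contact_force: [-0.1, -0.2, -1.7]
width: 0.0157
finger_force: 40.0
```

```bash
python3 -c "
from fx import *
show()"
```

```text
t 11.1167 tip fixture mm [7.000e-02 2.750e+00 8.321e+01] F fixture [-0.09 -0.19 -1.67] torque [0.06 0.02 0.04] w 0.0157 yawtool 7.15
```

Emit:
{"name": "play_rows", "arguments": {"increments": [{"travel": [0, -0.002, 0], "yaw": 0}, {"travel": [0, 0, 0], "yaw": 0}, {"travel": [0, 0, 0], "yaw": 0}, {"travel": [0, 0, 0], "yaw": 0}, {"travel": [0, 0, 0], "yaw": 0}, {"travel": [0, 0, 0], "yaw": 0}, {"travel": [0, 0, 0], "yaw": 0}, {"travel": [0, 0, 0], "yaw": 0}]}}

```text
time_s: 11.78
position: [0.5365, 0.3462, 0.1712]
orientation: [-0.062, 0.998, 0.0, 0.0]
contact_force: [-0.7, 0.4, -1.2]
width: 0.0155
finger_force: 40.0
```

Emit:
{"name": "play_rows", "arguments": {"increments": [{"travel": [0, -0.002, 0], "yaw": 0}, {"travel": [0, 0, 0], "yaw": 0}, {"travel": [0, 0, 0], "yaw": 0}, {"travel": [0, 0, 0], "yaw": 0}, {"travel": [0, 0, 0], "yaw": 0}, {"travel": [0, 0, 0], "yaw": 0}, {"travel": [0, 0, 0], "yaw": 0}, {"travel": [0, 0, 0], "yaw": 0}]}}

```text
time_s: 12.45
position: [0.5366, 0.3457, 0.1712]
orientation: [-0.062, 0.998, 0.0, 0.0]
contact_force: [-0.8, 0.4, -2.1]
width: 0.0157
finger_force: 40.0
```

```bash
python3 -c "
from fx import *
show()"
```

```text
t 12.45 tip fixture mm [ 0.09  1.79 83.22] F fixture [-0.73  0.54 -2.15] torque [0.24 0.08 0.06] w 0.0157 yawtool 7.15
```

Emit:
{"name": "play_rows", "arguments": {"increments": [{"travel": [0, -0.002, 0], "yaw": 0}, {"travel": [0, 0, 0], "yaw": 0}, {"travel": [0, 0, 0], "yaw": 0}, {"travel": [0, 0, 0], "yaw": 0}, {"travel": [0, 0, 0], "yaw": 0}, {"travel": [0, 0, 0], "yaw": 0}, {"travel": [0, 0, 0], "yaw": 0}, {"travel": [0, 0, 0], "yaw": 0}]}}

```text
time_s: 13.12
position: [0.5366, 0.3454, 0.1712]
orientation: [-0.062, 0.998, 0.0, 0.0]
contact_force: [0.5, 2.2, -2.2]
width: 0.0157
finger_force: 40.0
```

```bash
python3 -c "
from fx import *
show()"
```

```text
t 13.1167 tip fixture mm [ 0.1   1.53 83.23] F fixture [ 0.76  2.11 -2.18] torque [ 0.75  0.11 -0.03] w 0.0157 yawtool 7.14
```

Emit:
{"name": "play_rows", "arguments": {"increments": [{"travel": [0, 0, 0.007], "yaw": 0}, {"travel": [0, 0, 0.007], "yaw": 0}, {"travel": [0, 0, 0.007], "yaw": 0}, {"travel": [0, 0, 0.007], "yaw": 0}, {"travel": [0, 0, 0.007], "yaw": 0}, {"travel": [0, 0, 0.007], "yaw": 0}, {"travel": [0, 0, 0], "yaw": 0}, {"travel": [0, 0, 0], "yaw": 0}]}}

```text
time_s: 13.78
position: [0.5367, 0.3454, 0.1604]
orientation: [-0.062, 0.998, 0.0, 0.0]
contact_force: [0.1, 4.1, -1.5]
width: 0.0156
finger_force: 40.0
```

```bash
python3 -c "
from fx import *
show()"
```

```text
t 13.7833 tip fixture mm [ 0.14  1.5  72.41] F fixture [ 0.65  4.04 -1.46] torque [ 1.08 -0.08 -0.05] w 0.0156 yawtool 7.14
```

Emit:
{"name": "play_rows", "arguments": {"increments": [{"travel": [0, 0, 0.004], "yaw": 0}, {"travel": [0, 0, 0.004], "yaw": 0}, {"travel": [0, 0, 0.004], "yaw": 0}, {"travel": [0, 0, 0.004], "yaw": 0}, {"travel": [0, 0, 0], "yaw": 0}, {"travel": [0, 0, 0], "yaw": 0}, {"travel": [0, 0, 0], "yaw": 0}, {"travel": [0, 0, 0], "yaw": 0}]}}

```text
time_s: 14.45
position: [0.5367, 0.3454, 0.1567]
orientation: [-0.062, 0.998, 0.0, 0.0]
contact_force: [-0.4, 4.6, 0.1]
width: 0.0158
finger_force: 40.0
```

```bash
python3 -c "
from fx import *
show()"
```

```text
t 14.45 tip fixture mm [ 0.21  1.48 68.7 ] F fixture [0.19 4.64 0.09] torque [1.18 0.05 0.01] w 0.0158 yawtool 7.14
```

Emit:
{"name": "play_rows", "arguments": {"increments": [{"travel": [0, 0, 0.004], "yaw": 0}, {"travel": [0, 0, 0.004], "yaw": 0}, {"travel": [0, 0, 0], "yaw": 0}, {"travel": [0, 0, 0], "yaw": 0}, {"travel": [0, 0, 0], "yaw": 0}, {"travel": [0, 0, 0], "yaw": 0}, {"travel": [0, 0, 0], "yaw": 0}, {"travel": [0, 0, 0], "yaw": 0}]}}

```text
time_s: 15.12
position: [0.5367, 0.3453, 0.1547]
orientation: [-0.062, 0.998, 0.0, 0.0]
contact_force: [-0.5, 6.4, 0.7]
width: 0.0159
finger_force: 40.0
```

```bash
python3 -c "
from fx import *
show()"
```

```text
t 15.1167 tip fixture mm [ 0.21  1.47 66.66] F fixture [0.31 6.37 0.75] torque [1.17 0.09 0.02] w 0.0159 yawtool 7.14
```

Emit:
{"name": "play_rows", "arguments": {"increments": [{"travel": [0, 0.001, 0], "yaw": 0}, {"travel": [0, 0, 0], "yaw": 0}, {"travel": [0, 0, 0.004], "yaw": 0}, {"travel": [0, 0, 0.004], "yaw": 0}, {"travel": [0, 0, 0], "yaw": 0}, {"travel": [0, 0, 0], "yaw": 0}, {"travel": [0, 0, 0], "yaw": 0}, {"travel": [0, 0, 0], "yaw": 0}]}}

```text
time_s: 15.78
position: [0.5366, 0.3454, 0.1525]
orientation: [-0.062, 0.998, 0.0, -0.0]
contact_force: [-0.1, 4.9, -0.4]
width: 0.0155
finger_force: 40.0
```

```bash
python3 -c "
from fx import *
show()"
```

```text
t 15.7833 tip fixture mm [6.000e-02 1.510e+00 6.449e+01] F fixture [ 0.49  4.92 -0.44] torque [ 1.09 -0.02  0.01] w 0.0155 yawtool 7.14
```

Emit:
{"name": "play_rows", "arguments": {"increments": [{"travel": [0, 0, 0.004], "yaw": 0}, {"travel": [0, 0, 0.004], "yaw": 0}, {"travel": [0, 0, 0], "yaw": 0}, {"travel": [0, 0, 0], "yaw": 0}, {"travel": [0, 0, 0], "yaw": 0}, {"travel": [0, 0, 0], "yaw": 0}, {"travel": [0, 0, 0], "yaw": 0}, {"travel": [0, 0, 0], "yaw": 0}]}}

```text
time_s: 16.45
position: [0.5368, 0.3455, 0.151]
orientation: [-0.062, 0.998, 0.0, 0.0]
contact_force: [-0.8, 4.3, 4.3]
width: 0.0159
finger_force: 40.0
```

```bash
python3 -c "
from fx import *
show()"
```

```text
t 16.45 tip fixture mm [ 0.29  1.57 63.03] F fixture [-0.22  4.33  4.33] torque [1.04 0.16 0.02] w 0.0159 yawtool 7.14
```

Fz jumped by about 4.7 N and the descent stalled, so the blade has met the sliding plate. I'll hold and average the forces.

```bash
python3 -c "
from fx import *
L=[]
for i in range(12):
    im=read_camera('wrist'); s=readout.observe(); F=s['contact_force']; t,_=tipfix(s); L.append(np.r_[F@x,F@y,F[2],s['wrist_torque'],t*1e3])
print(np.mean(L,0).round(2),np.std(L,0).round(2)); cv2.imwrite('pics/w9.png',cv2.resize(im[140:260,215:375],None,fx=5,fy=5,interpolation=cv2.INTER_CUBIC)[:,:,::-1])"
```

```text
[-0.73  4.56  5.12  0.99  0.22  0.    0.28  1.56 63.01] [0.54 0.63 0.53 0.03 0.03 0.03 0.01 0.01 0.02]
```

View pics/w9.png

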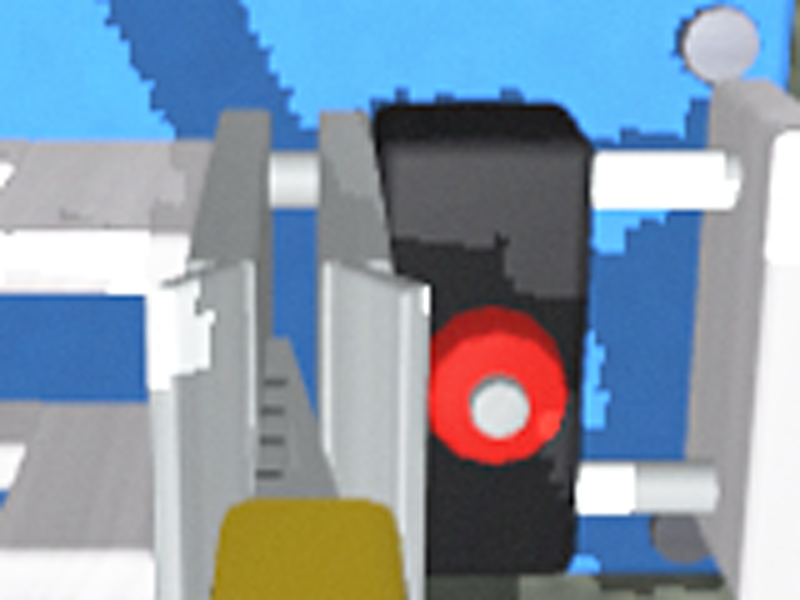

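The picture shows the blade filling the gap between both plates, with the flat face on the fixed one. Forces are steady, with N_fixed − N_slide at about 4.6 N and a vertical drag of about 7 N. I'm handing in.

```bash
python3 -c "
from cell import workorder
print(workorder.finish_job())"
```

```text
the job is handed in; nothing more can be done
None
```

I handed the job in with the gauge gripped upright in the gap at a tip height of about 63 mm, its flat face leaning on the fixed plate. The measured forces and last picture show the blade snug on both plates and no sign that the sliding plate moved; no verdict came back.

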